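# Select the yellow contact and start the measurement

### The arm

A 7-joint arm with a two-finger parallel gripper is mounted at the origin on the work surface. World frame = base frame: x ahead of the robot, y to its left, z up, the work surface at z = 0. Lengths are in m, angles in rad, forces in N, time in s.
With the tool pointing down it reaches from about 0.4 to 0.85 m from the base axis. Payload 10.4 kg.
Tool frame: the origin (TCP) lies on the centre line of the jaws, within the pads' length; the fingertips stand r.tip_extent ahead of it and the grasp point (between the pads) lies 3 mm ahead of it (r.tip_extent is the distance from the TCP to the fingertips, in m); z points along the fingers, y is the direction in which the jaws open and shut (so a half turn about z gives the same grasp; the last joint's range is limited). The gripper opens to 87 mm and grips with 3 to 60 N. Pads are 19 mm wide; open, the fingers measure 117 mm over their backs; the gripper's body (75 mm by 190 mm) begins 51 mm behind the grasp point.
Start: joints at [1.095, 0.332, -0.065, 1.46, 0.022, 1.35, -0.088], TCP at [0.273, -0.562, 0.219] pointing down, gripper open.
Joint ranges: [-2.6, 2.6], [-0.5, 2.12], [-1.47, 1.34], [0.16, 2.42], [-1.27, 4.41], [0.06, 2.06], [-2.6, 2.6]. Speed limits (rad/s): [2.22, 2.22, 2.79, 2.79, 3.14, 3.14, 3.14].

### API

Orientations are given as a unit quaternion [x, y, z, w].
In Python, from bench import r gives the robot as it stands. The module is installed in compiled form; this text tells all that it offers.
- The arm moves only by the shell command python3 -m jog 'ROWS' [FORCE]. ROWS is JSON, a list of rows, each a list of 5 numbers: the shift along the tool's x, y, z in cm, then the turn about the tool's z in rad, then the closure, from 0 (fully open) to 1 (shut). A call has exactly 10 rows; each row shifts and turns the pose as measured when the row begins, along the tool's axes as they then stand; what a row does not reach is not made up. A row lasts 1/10 s, in which the tool goes at most 50 mm and 8.59 degrees, less where a joint would pass 70% of its speed; a pose out of reach is approached as far as the arm can. A call with a gripper value outside its range is refused whole. The fingers move at their own pace and stop on an object; FORCE is the grip in N (left out, the last holds). Time passes only in rows, so rows that do not move let the fingers close, or fill a call up. It gives the time, the measured TCP pose, the force and the opening at its end, in the units of the state.
- r.read_state(): the state, without advancing time (a new reading comes with each control period).
- r.camera(name): name is "side" or "top" or "wrist"; returns a dict with "pixels" (480x640x3 uint8, red, green, blue), "fx", "fy", "cx", "cy" (pixels), "k1" (the pictures are not rectified: a ray, as slopes to the right and down, at radius r is drawn at 1 + k1 r^2 times it, then the intrinsics apply), "camera_from_world" (4x4, takes a point from world to camera coordinates). Camera axes: x right, y up, looking along -z (the intrinsics and any distortion apply to the point x, -y, -z); pixel columns grow to the right and rows downward; lengths in m; the calibration is good to about 2 mm. A picture is of the moment at which its call begins. There is no depth.
- r.close_job(): hands the job in, once; it reports no verdict.
The state is a dict: "time": time; "joint_positions": joint angles; "joint_vel": joint speeds; "joint_torque": joint torques, N m; "ee_pos": TCP position; "eef_rot": TCP orientation; "ft_force": force on the tool from outside, world axes, zero at the start; "torque": the same for the moment, N m; "width": finger opening in m.
Only numpy, scipy, OpenCV 4.12 (cv2) and the standard library are available. Lean on these libraries where they do the work, as an engineer would, in place of code of your own. Each camera call takes 0.05 s, during which the arm holds its last target. There are 200 camera calls.

### The job

With a fingertip, gently push the black pointer arm on the selector box round, without gripping it, until it points at the yellow socket. Then press the green button on the push-button station fully down and let it come up again, leaving the pointer on yellow. Do not press the green button before the pointer is on yellow, never press the red one, and leave the loose things on the bench where they are.

Things in the scene. Friction and masses are not known exactly. Their poses are not given: they have to be found in the camera images.
- pointer (a joint): Selector pointer angle, rad. 0 = straight along the selector's +x (out from the robot when the selector's yaw is 0), positive = counter-clockwise seen from above; stops at -1.4 and +1.4. It turns about a vertical axis, needs about 0.12 N m (under 2 N of push at mid arm) and stays where it is left: no spring, no detents.
- pointer_pivot (a point): On the pointer's turning axis, at the height of the top face of its arm (84 mm above the table). The hub around it is a black disc of 34 mm diameter, its top 2 mm higher, on a fixed black collar 44 mm across and 10 mm high on the panel.
- pointer_tip (a point): Middle of the top edge at the outer end of the pointer's arm, 100 mm from the axis. The arm is a straight black bar with a white line along its top, 12 mm wide and 22 mm tall (its underside 12 mm above the aluminium panel, its top 34 mm above it), running from the hub to this tip. Push it on its side with a fingertip; nothing else stands above the panel between the hub with its collar and the ring of sockets.
- pointer_aim (a point): The spot the pointer points at: on its centre line, 125 mm from the axis, in the air 25 mm beyond the tip, on the circle of the sockets. It turns with the pointer.
- selector: Contact selector box fixed to the bench, cream with blue corners and an aluminium top panel 50 mm above the table; 220 mm along its x by 290 mm along its y. Origin at table height under the pointer's axis; the box reaches 75 mm behind (-x) and 145 mm ahead (+x) of it.
- station: Grey push-button station fixed to the bench, 150 x 90 mm, 50 mm high, with a green and a red button 76 mm apart along its x. Origin at the centre of its underside. It stands to the left or to the right of the selector.
- measure (a joint): Travel of the green button, m: 0 up, 0.006 fully down. A spring returns it; fully down takes 5 N.
- measure_top (a point): Centre of the top face of the green button (32 mm across), which is pressed straight down.
- stop (a joint): Travel of the red button, m: 0 up, 0.006 fully down. Not to be pressed.
- socket_red: Red terminal socket fixed in the panel: a round collar of 28 mm diameter, 18 mm high, black hole in its top. Origin at the centre of its foot, on the panel, 125 mm from the pointer's axis. The four sockets stand at about -1.05, -0.45, 0.45 and 1.05 rad of the pointer, the colours in any order.
- socket_yellow: Yellow terminal socket fixed in the panel: a round collar of 28 mm diameter, 18 mm high, black hole in its top. Origin at the centre of its foot, on the panel, 125 mm from the pointer's axis. The four sockets stand at about -1.05, -0.45, 0.45 and 1.05 rad of the pointer, the colours in any order.
- socket_green: Green terminal socket fixed in the panel: a round collar of 28 mm diameter, 18 mm high, black hole in its top. Origin at the centre of its foot, on the panel, 125 mm from the pointer's axis. The four sockets stand at about -1.05, -0.45, 0.45 and 1.05 rad of the pointer, the colours in any order.
- socket_blue: Blue terminal socket fixed in the panel: a round collar of 28 mm diameter, 18 mm high, black hole in its top. Origin at the centre of its foot, on the panel, 125 mm from the pointer's axis. The four sockets stand at about -1.05, -0.45, 0.45 and 1.05 rad of the pointer, the colours in any order.
- module: Bystander: loose black power module 92 x 34 x 31 mm with three screw terminals, on an aluminium plate, beside the selector. Origin at the centre of its underside.
- puck: Bystander: loose white ceramic disc device, 54 mm diameter, 25 mm high. Origin under its centre.
- bottle: Bystander: loose white bottle with red cap, 52 mm diameter, 120 mm tall. Origin under its centre.
- screwdriver: Bystander: loose screwdriver with yellow handle, lying on the bench beyond the selector.
- tray: Bystander: loose blue tray 130 x 100 x 30 mm. Origin under its centre.
- cup: Bystander: loose black cup, 72 mm diameter, 80 mm tall. Origin under its centre.
- jar: Bystander: loose clear jar with blue lid, 56 mm diameter, 60 mm tall. Origin under its centre.
Mind the look-alikes: they are no part of the job. What is shaped like the station but blue or orange is not meant.

How it is judged:
By the outcome, as a careful person would: the job done as asked, in the order asked, and still so for the second after the job is handed in, with the robot touching nothing.
It also fails if it takes over 51 s, if anything falls off the work surface, if the arm or the gripper's body presses on something with over 40 N, if the wrist force passes 120 N, or if a joint passes its speed limit or range.

## Working session

There is one attempt and no reset: what is moved stays moved. The work goes in short steps, Python scripts to look and compute and a shell command to move; the robot and the scene stay as the last step left them, time stands still between calls to the robot, and variables do not carry over. Pictures are saved under pics/ and viewed, about 8 in all and at most 12, crops included, and the job is handed in when it is done.

```bash
mkdir -p pics; cat > h.py <<'E'
import numpy as np, cv2
from bench import r
def snap(n,f):
    c=r.camera(n); cv2.imwrite(f'pics/{f}.png',c['pixels'][:,:,::-1]); np.save(f'pics/{f}.npy',c,allow_pickle=True); return c
def load(f): return np.load(f'pics/{f}.npy',allow_pickle=True).item()
def ray(c,u,v):
    x=(u-c['cx'])/c['fx'];y=(v-c['cy'])/c['fy'];k=c['k1'];a,b=x,y
    for _ in range(30):
        q=1+k*(a*a+b*b);a,b=x/q,y/q
    M=np.array(c['camera_from_world']);R=M[:3,:3];o=-R.T@M[:3,3];return o,R.T@np.array([a,-b,-1])
def plane(c,u,v,z):
    o,d=ray(c,u,v);return o+d*(z-o[2])/d[2]
def proj(c,p):
    q=np.array(c['camera_from_world'])@np.append(p,1);a=q[0]/-q[2];b=-q[1]/-q[2];s=1+c['k1']*(a*a+b*b)
    return c['fx']*a*s+c['cx'],c['fy']*b*s+c['cy']
E
python3 - <<'E'
from h import *
snap('top','top0');snap('side','side0')
s=r.read_state();print({k:np.round(v,3) for k,v in s.items()},r.tip_extent)
E
```

```text
{'time': np.float64(0.1), 'joint_positions': array([ 1.095,  0.333, -0.065,  1.461,  0.022,  1.35 , -0.088]), 'joint_vel': array([ 0.001, -0.003, -0.001, -0.001, -0.002,  0.001,  0.001]), 'joint_torque': array([ 2.0000e-03, -6.2454e+01,  2.5000e-02, -3.9072e+01, -6.1000e-02,
        3.7000e-02,  0.0000e+00]), 'ee_pos': array([ 0.273, -0.562,  0.219]), 'eef_rot': array([ 0.974,  0.224, -0.   , -0.001]), 'ft_force': array([-0.593,  0.068,  0.842]), 'torque': array([0.016, 0.018, 0.058]), 'width': np.float64(0.087)} 0.022
```

View pics/top0.png

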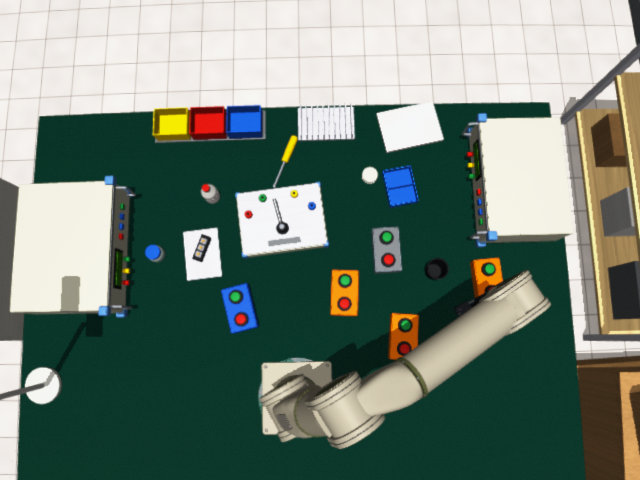

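View pics/side0.png

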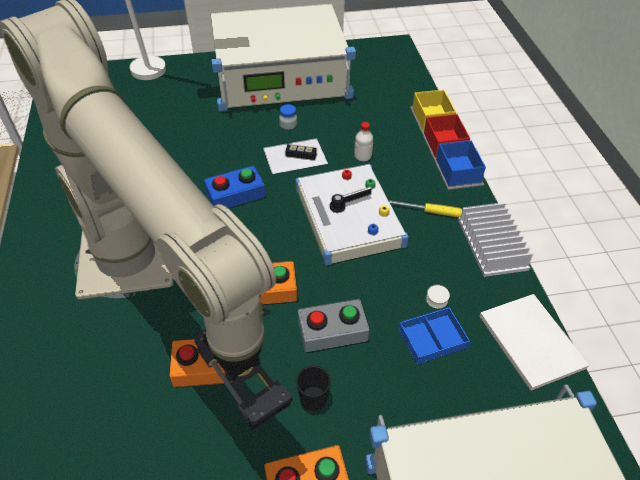

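```bash
cat >> h.py <<'E'
def blob(c,box,cond):
    u0,v0,u1,v1=box;p=cv2.cvtColor(c['pixels'],cv2.COLOR_RGB2HSV)[v0:v1,u0:u1].astype(int)
    m=cond(p[...,0],p[...,1],p[...,2]).astype(np.uint8)
    n,l,s,ce=cv2.connectedComponentsWithStats(m)
    if n<2:return None
    i=1+s[1:,4].argmax();return ce[i]+[u0,v0],s[i,4]
def tri(c1,p1,c2,p2):
    o1,d1=ray(c1,*p1);o2,d2=ray(c2,*p2)
    s=np.linalg.lstsq(np.c_[d1,-d2],o2-o1,rcond=None)[0];a=o1+s[0]*d1;b=o2+s[1]*d2
    return (a+b)/2,np.linalg.norm(a-b)
C=dict(red=lambda h,s,v:((h<8)|(h>172))&(s>130)&(v>70),yellow=lambda h,s,v:(h>20)&(h<36)&(s>130)&(v>90),
 green=lambda h,s,v:(h>45)&(h<80)&(s>120)&(v>60),blue=lambda h,s,v:(h>100)&(h<125)&(s>130)&(v>80))
E
python3 - <<'E'
from h import *
t=load('top0');s=load('side0')
bt=dict(red=(243,208,256,221),yellow=(287,187,301,201),green=(256,191,270,205),blue=(305,199,318,212))
bs=dict(red=(338,166,355,182),yellow=(374,202,393,218),green=(362,176,379,190),blue=(364,220,382,237))
P=[]
for k in bt:
    a=blob(t,bt[k],C[k]);b=blob(s,bs[k],C[k])
    x=plane(t,*a[0],.06);P.append((k,x));print(k,a,b,x.round(4),plane(s,*b[0],.06).round(4),tri(t,a[0],s,b[0]))
for nm,b1,b2 in(('green',(372,228,402,250),(336,300,362,324)),('red',(372,250,402,270),(304,308,332,332))):
    a=blob(t,b1,C[nm]);b=blob(s,b2,C[nm]);print('btn',nm,a,b,tri(t,a[0],s,b[0]))
print('pivot',plane(t,282,228,.086),plane(s,337,203,.086),'tip',plane(t,275,198,.084))
im=t['pixels'][180:262,230:335,::-1];im2=s['pixels'][160:262,290:410,::-1]
o=np.zeros((560,800,3),np.uint8);a=cv2.resize(im,None,fx=3.8,fy=3.8,interpolation=2);b=cv2.resize(im2,None,fx=3.3,fy=3.3,interpolation=2)
o[:a.shape[0],:a.shape[1]]=a;o[:b.shape[0],400:400+b.shape[1]]=b[:,:400];cv2.imwrite('pics/crop.png',o)
E
```

```text
red (array([247.925, 213.8  ]), np.int32(40)) (array([346.32307692, 174.23076923]), np.int32(65)) [0.6116 0.1515 0.06  ] [0.6095 0.1505 0.06  ] (array([0.61071879, 0.15157196, 0.05921634]), np.float64(0.002033499984690105))
yellow (array([293.85714286, 193.30952381]), np.int32(42)) (array([383.51282051, 210.74358974]), np.int32(78)) [ 0.679  -0.0051  0.06  ] [ 0.6774 -0.0063  0.06  ] (array([ 0.67860581, -0.00496383,  0.05868198]), np.float64(0.0014421913340532016))
green (array([262.17142857, 197.51428571]), np.int32(35)) (array([369.79245283, 183.03773585]), np.int32(53)) [0.6671 0.103  0.06  ] [0.6662 0.1042 0.06  ] (array([0.66623974, 0.10280015, 0.0614913 ]), np.float64(0.0008967075723603975))
blue (array([311.35, 205.55]), np.int32(40)) (array([372.54320988, 228.98765432]), np.int32(81)) [ 0.6347 -0.0637  0.06  ] [ 0.6333 -0.0653  0.06  ] (array([ 0.63445212, -0.06365573,  0.05819115]), np.float64(0.001255279071112352))
btn green (array([386.57647059, 236.55294118]), np.int32(85)) (array([349.22875817, 311.88888889]), np.int32(153)) (array([ 0.51931348, -0.31268562,  0.06769771]), np.float64(0.001767567853127981))
btn red (array([388.10752688, 259.10752688]), np.int32(93)) (array([316.5       , 317.45783133]), np.int32(166)) (array([ 0.44325321, -0.31445127,  0.06724292]), np.float64(0.001932254621158067))
pivot [0.5543784  0.03450737 0.086     ] [0.55546498 0.01781741 0.086     ] tip [0.65795592 0.05710795 0.084     ]
```

View pics/crop.png

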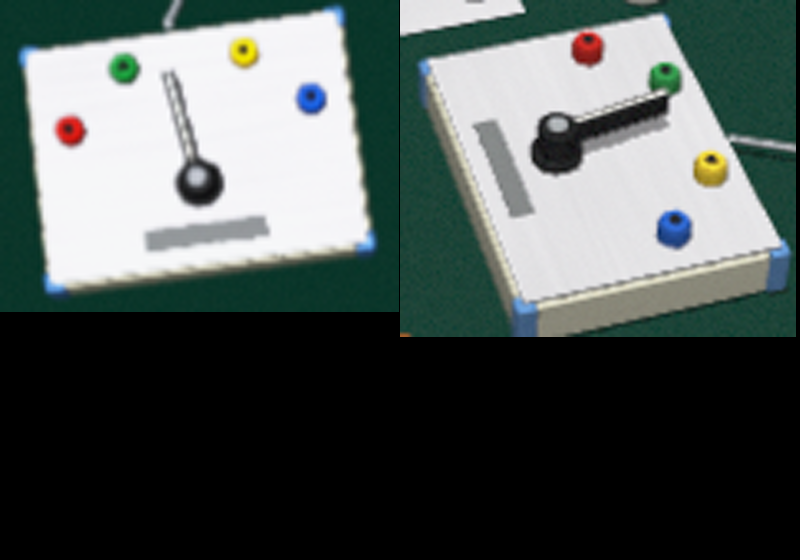

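```bash
cat >> h.py <<'E'
def rel(p):  # world target -> tool-axis cm
    from scipy.spatial.transform import Rotation as R
    s=r.read_state();q=R.from_quat(s['eef_rot']);X=q.as_matrix()
    return (X.T@(np.array(p)-s['ee_pos'])*100).round(2), 'yaw',round(float(np.arctan2(X[1,0],X[0,0])),3),'pos',s['ee_pos'].round(4),'F',s['ft_force'].round(2)
S=dict(red=(.6112,.1513),yellow=(.6788,-.0052),green=(.6664,.1030),blue=(.6343,-.0641))
E
python3 - <<'E'
from h import *
from scipy.optimize import least_squares
A=dict(zip(S,range(4)));Q=np.array(list(S.values()))
th=np.array([1.05,-.45,.45,-1.05])
f=lambda p:(Q-(p[:2]+.125*np.c_[np.cos(th+p[2]),np.sin(th+p[2])])).ravel()
o=least_squares(f,[.555,.034,.15]);print(o.x,f(o.x).round(4)*1000)
g=lambda p:np.hypot(*(Q-p).T)-.125
print(least_squares(g,[.55,.03]).x)
t=load('top0');s=load('side0')
print(tri(t,(282.2,226.8),s,(337.6,198.4)),tri(t,(274.2,199),s,(400+0*1-400+290+265/3.3,160+93/3.3)))
p=o.x[:2];d=Q[1]-p;a=np.arctan2(d[1],d[0]);print('yellow ang',a)
print(rel([.62,.12,.219]))
E
```

```text
[0.56080898 0.03682215 0.10811002] [ 0.3 -0.   0.2 -0.1 -0.4 -0.  -0.   0.2]
[0.56073872 0.0367745 ]
(array([0.55930157, 0.03375639, 0.08645755]), np.float64(0.0019166135108043575)) (array([0.65501951, 0.05982008, 0.08384036]), np.float64(0.000788277857900308))
yellow ang -0.3421405192767449
(array([ 6.101e+01, -4.613e+01,  3.000e-02]), 'yaw', 0.453, 'pos', array([ 0.2733, -0.5617,  0.2188]), 'F', array([-0.59,  0.07,  0.84]))
```

```bash
python3 -m jog '[[3.0,-2.3,0,0,1],[3.0,-2.3,0,0,1],[3.0,-2.3,0,0,1],[3.0,-2.3,0,0,1],[3.0,-2.3,0,0,1],[3.0,-2.3,0,0,1],[3.0,-2.3,0,0,1],[3.0,-2.3,0,0,1],[3.0,-2.3,0,0,1],[3.0,-2.3,0,0,1]]' 10
python3 -m jog '[[3.0,-2.3,0,0,1],[3.0,-2.3,0,0,1],[3.0,-2.3,0,0,1],[3.0,-2.3,0,0,1],[3.0,-2.3,0,0,1],[3.0,-2.3,0,0,1],[3.0,-2.3,0,0,1],[3.0,-2.3,0,0,1],[3.0,-2.3,0,0,1],[0,0,0,0,1]]'
python3 -m jog '[[0,0,0,0.1,1],[0,0,0,0.1,1],[0,0,0,0.1,1],[0,0,0,0.1,1],[0,0,0,0.1,1],[0,0,0,0.1,1],[0,0,0,0.1,1],[0,0,0,0.1,1],[0,0,0,0,1],[0,0,0,0,1]]'
python3 -c "
from h import *
print(rel([.612,.098,.219]))"
```

```text
time: 1.1
ee_pos: [0.4433, -0.215, 0.2143]
eef_rot: [0.976, 0.219, -0.003, -0.002]
ft_force: [0.8, -0.1, -0.4]
width: 0.015
time: 2.1
ee_pos: [0.6018, 0.1062, 0.211]
eef_rot: [0.975, 0.221, -0.005, -0.004]
ft_force: [-0.3, -0.3, -0.5]
width: 0.0006
time: 3.1
ee_pos: [0.5993, 0.1037, 0.2062]
eef_rot: [0.982, -0.19, -0.011, 0.0]
ft_force: [-0.6, 0.2, -0.0]
width: 0.0004
(array([ 1.36,  0.06, -1.3 ]), 'yaw', -0.383, 'pos', array([0.5993, 0.1037, 0.2062]), 'F', array([-0.55,  0.2 , -0.  ]))
```

```bash
python3 -m jog '[[0.3,0,0,-0.04,1],[0.3,0,1,0,1],[0.3,0,1,0,1],[0.3,0,1,0,1],[0.1,0,1,0,1],[0,0,0.5,0,1],[0,0,0,0,1],[0,0,0,0,1],[0,0,0,0,1],[0,0,0,0,1]]'
python3 -c "
from h import *
print(rel([.612,.098,.093]))
snap('wrist','w1')"
```

```text
time: 4.1
ee_pos: [0.6103, 0.0985, 0.1554]
eef_rot: [0.986, -0.167, -0.012, 0.0]
ft_force: [0.3, 0.0, 0.6]
width: 0.0002
(array([ 0.33, -0.03,  6.23]), 'yaw', -0.336, 'pos', array([0.6103, 0.0985, 0.1554]), 'F', array([0.3 , 0.04, 0.63]))
```

View pics/w1.png

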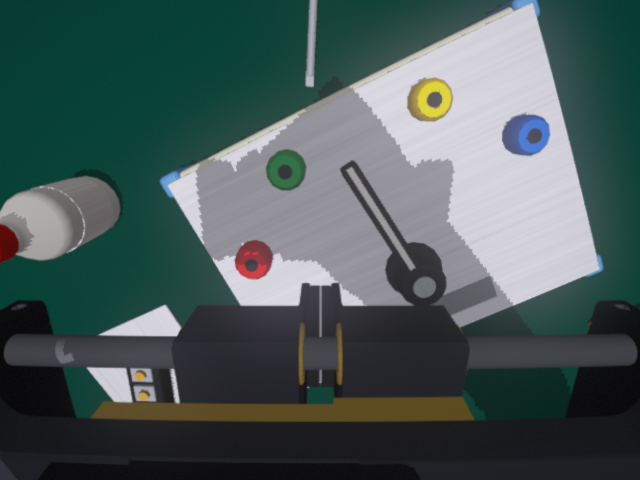

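```bash
python3 - <<'E'
from h import *
w=load('w1')
for n,u,v,z in(('hub',424,287,.086),('tip',349,164,.084),('y',434,99.5,.068),('g',285,172,.068),('r',251.5,264,.068),('b',534,136,.068)): print(n,plane(w,u,v,z).round(4))
E
```

```text
hub [0.5619 0.037  0.086 ]
tip [0.661  0.0609 0.084 ]
y [ 0.6802 -0.0048  0.068 ]
g [0.6682 0.1033 0.068 ]
r [0.613  0.1513 0.068 ]
b [ 0.6359 -0.0642  0.068 ]
```

```bash
python3 -m jog '[[0,0,1,0,1],[0,0,1,0,1],[0,0,1,0,1],[0,0,1,0,1],[0,0,1,0,1],[0,0,1,0,1],[0,0,0.2,0,1],[0,0,0,0,1],[0,0,0,0,1],[0,0,0,0,1]]'
python3 -c "
from h import *
print(rel([.629,.035,.093]))"
```

```text
time: 5.15
ee_pos: [0.6083, 0.0988, 0.0874]
eef_rot: [0.986, -0.167, -0.012, 0.0]
ft_force: [-0.1, -0.4, 0.7]
width: 0.0005
(array([ 4.04,  5.34, -0.64]), 'yaw', -0.336, 'pos', array([0.6083, 0.0988, 0.0874]), 'F', array([-0.05, -0.44,  0.71]))
```

```bash
python3 -m jog '[[0.4,0.5,-0.1,0,1],[0.4,0.5,-0.1,0,1],[0.4,0.5,-0.1,0,1],[0.4,0.5,-0.1,0,1],[0.4,0.5,-0.1,0,1],[0.4,0.5,-0.1,0,1],[0.4,0.5,0,0,1],[0.4,0.5,0,0,1],[0,0,0,0,1],[0,0,0,0,1]]'
python3 -c "
from h import *
print(rel([.629,.035,.093]))
snap('wrist','w2')"
```

```text
time: 6.15
ee_pos: [0.6282, 0.0446, 0.0946]
eef_rot: [0.986, -0.168, -0.011, 0.0]
ft_force: [-0.3, -0.8, 1.2]
width: 0.0007
(array([0.4 , 0.87, 0.16]), 'yaw', -0.338, 'pos', array([0.6282, 0.0446, 0.0946]), 'F', array([-0.34, -0.85,  1.17]))
```

View pics/w2.png

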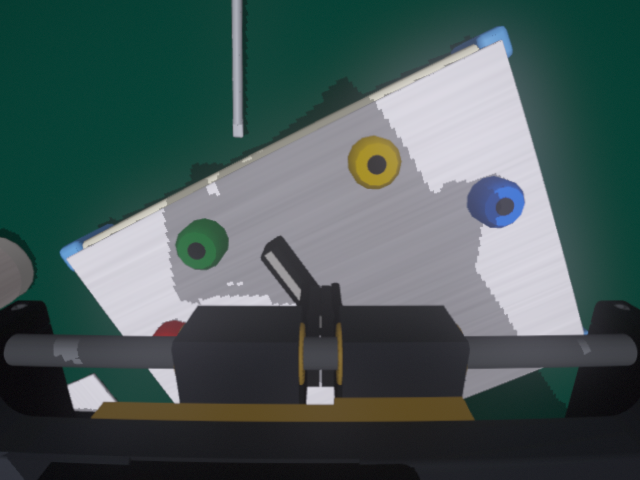

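```bash
python3 - <<'E'
from h import *
w=load('w2');P=np.array([.5612,.0369])
for n,u,v,z in(('tip',273,245,.084),('y',377,164,.068),('g',196,250,.068),('b',505,206,.068)):
    x=plane(w,u,v,z);print(n,x.round(4),np.arctan2(x[1]-P[1],x[0]-P[0]),np.hypot(*(x[:2]-P)))
s=r.read_state();print(s['ee_pos'],r.tip_extent)
for z in (.0946,.0726): print(proj(w,[.6282,.0446,z]))
snap('side','s2');c=load('s2')['pixels'][130:280,270:470,::-1];cv2.imwrite('pics/s2c.png',cv2.resize(c,None,fx=4,fy=4,interpolation=2))
E
```

```text
tip [0.6616 0.0581 0.084 ] 0.2081142239878206 0.10261333419468334
y [ 0.6803 -0.0051  0.068 ] -0.33910827732746773 0.12632720242912548
g [0.6687 0.1037 0.068 ] 0.5560726810682575 0.126544378548291
b [ 0.636  -0.0646  0.068 ] -0.9359029835130588 0.1260429738948793
[0.6281712  0.04447918 0.09464184] 0.022
(np.float64(320.0471941813005), np.float64(302.4267956584834))
(np.float64(319.8840905763466), np.float64(283.69351303206315))
```

View pics/s2c.png

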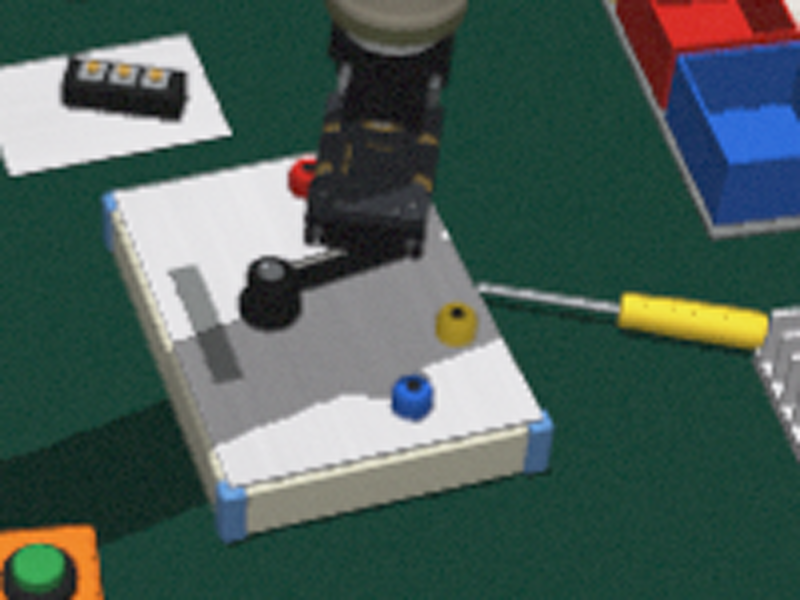

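```bash
python3 - <<'E'
from h import *
w=load('w2');P=np.array([.5612,.0369]);s=load('s2')
o,_=ray(w,320,240);print('cam',o)
for a in (.24,.2,.15,.1,.05,0,-.05):
    f=lambda rr,off=0,z=.084:P.tolist() and np.r_[P+[rr*np.cos(a)-off*np.sin(a),rr*np.sin(a)+off*np.cos(a)],z]
    print(a,'tip',np.round(proj(w,f(.1)),0),'L',np.round(proj(w,f(.1,.006)),0),'R',np.round(proj(w,f(.1,-.006)),0),'Rlow',np.round(proj(w,f(.1,-.006,.062)),0),'side tip',np.round(proj(s,f(.1)),1))
c=w['pixels'][220:340,240:400,::-1];cv2.imwrite('pics/w2c.png',cv2.convertScaleAbs(cv2.resize(c,None,fx=5,fy=5,interpolation=2),alpha=1.8,beta=20))
E
```

```text
cam [0.71134928 0.01600784 0.25869074]
0.24 tip [271. 252.] L [261. 258.] R [280. 246.] Rlow [284. 233.] side tip [371.3 187.8]
0.2 tip [277. 248.] L [267. 254.] R [287. 243.] Rlow [290. 230.] side tip [371.9 188.8]
0.15 tip [286. 244.] L [275. 249.] R [296. 238.] Rlow [298. 226.] side tip [372.7 190. ]
0.1 tip [294. 240.] L [284. 244.] R [305. 235.] Rlow [306. 223.] side tip [373.3 191.2]
0.05 tip [303. 236.] L [292. 240.] R [314. 231.] Rlow [315. 220.] side tip [373.9 192.5]
0 tip [313. 232.] L [301. 236.] R [324. 229.] Rlow [323. 217.] side tip [374.4 193.8]
-0.05 tip [322. 229.] L [311. 233.] R [334. 226.] Rlow [332. 215.] side tip [374.8 195.1]
```

View pics/w2c.png

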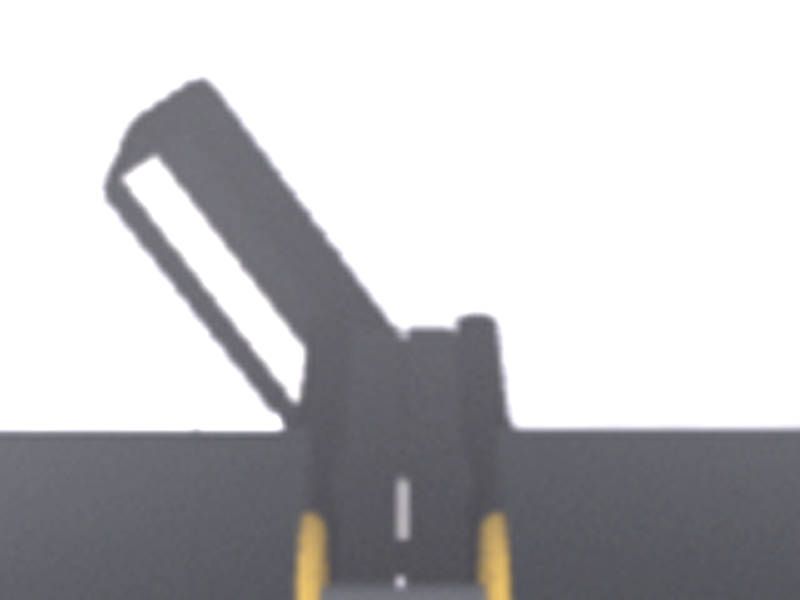

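```bash
python3 - <<'E'
from h import *
from scipy.spatial.transform import Rotation as R
w=load('w2');st=r.read_state();X=R.from_quat(st['eef_rot']).as_matrix();e=np.array(st['ee_pos'])
for lx in (-.0095,.0095):
  for ez in (0,.01,.022,.03): print(lx,ez,[np.round(proj(w,e+X@[lx,ly,ez]),0) for ly in (-.015,-.01,0,.01,.015)])
w=load('w1');M=np.array(w['camera_from_world']);print(st['torque'],st['ft_force'])
E
```

```text
-0.0095 0 [array([291., 319.]), array([300., 319.]), array([320., 319.]), array([339., 319.]), array([349., 319.])]
-0.0095 0.01 [array([292., 310.]), array([301., 310.]), array([320., 310.]), array([338., 310.]), array([348., 310.])]
-0.0095 0.022 [array([294., 300.]), array([302., 300.]), array([320., 300.]), array([337., 300.]), array([346., 300.])]
-0.0095 0.03 [array([295., 294.]), array([303., 294.]), array([320., 294.]), array([337., 294.]), array([345., 294.])]
0.0095 0 [array([290., 285.]), array([300., 285.]), array([320., 285.]), array([340., 285.]), array([350., 285.])]
0.0095 0.01 [array([291., 278.]), array([301., 278.]), array([320., 278.]), array([339., 277.]), array([349., 277.])]
0.0095 0.022 [array([293., 269.]), array([302., 269.]), array([320., 269.]), array([338., 269.]), array([347., 269.])]
0.0095 0.03 [array([294., 264.]), array([303., 264.]), array([320., 264.]), array([337., 264.]), array([346., 264.])]
[0.07449833 0.02873742 0.01259818] [ 0.58799954  0.3748471  -1.14824644]
```

```bash
python3 -m jog '[[0,0,-1.5,0,1],[0,0,-1.5,0,1],[-0.6,-0.9,0,0,1],[-0.6,-0.9,0,0,1],[-0.6,-0.9,0,0,1],[-0.6,-0.9,0,0,1],[-0.6,-0.9,0,0,1],[-0.6,-0.9,0,0,1],[0,0,0,0,1],[0,0,0,0,1]]'
python3 -m jog '[[0,0,1,0,1],[0,0,1,0,1],[0,0,1,0,1],[0,0,0.3,0,1],[0,0,0,0,1],[0,0,0,0,1],[0,0,0,0,1],[0,0,0,0,1],[0,0,0,0,1],[0,0,0,0,1]]'
python3 -c "
from h import *
print(rel([.612,.098,.08]))"
```

```text
time: 7.25
ee_pos: [0.6101, 0.1171, 0.1283]
eef_rot: [0.986, -0.166, -0.011, -0.0]
ft_force: [-0.4, -0.4, 0.3]
width: 0.0008
time: 8.25
ee_pos: [0.6098, 0.1145, 0.0918]
eef_rot: [0.986, -0.167, -0.011, 0.0]
ft_force: [-0.7, -0.6, 0.1]
width: 0.0005
(array([0.78, 1.48, 1.17]), 'yaw', -0.336, 'pos', array([0.6098, 0.1145, 0.0918]), 'F', array([-0.72, -0.56,  0.11]))
```

```bash
python3 -m jog '[[0.3,0.7,0,0,1],[0.3,0.7,0,0,1],[0,0,0.3,0,1],[0,0,0.3,0,1],[0,0,0.2,0,1],[0,0,0.2,0,1],[0,0,0,0,1],[0,0,0,0,1],[0,0,0,0,1],[0,0,0,0,1]]'
python3 -c "
from h import *
s=r.read_state();print(s['ft_force'],s['torque'])
snap('wrist','w3')"
```

```text
time: 9.25
ee_pos: [0.6106, 0.098, 0.0808]
eef_rot: [0.986, -0.167, -0.011, 0.0]
ft_force: [0.4, -0.1, 1.2]
width: 0.0003
[ 0.383608   -0.13119733  1.15307564] [ 0.05939612  0.0081077  -0.02460762]
```

View pics/w3.png

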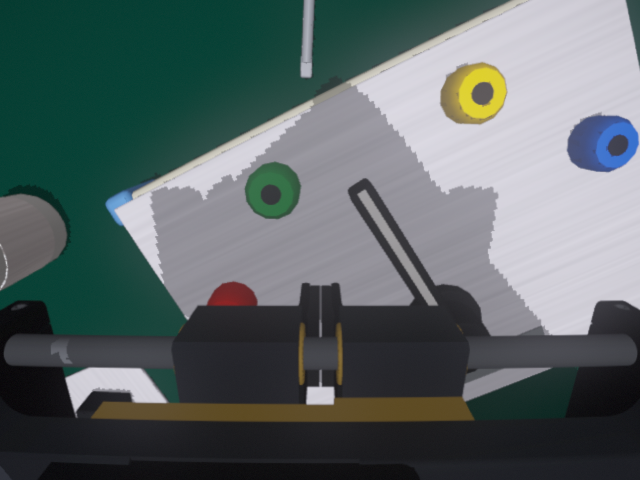

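```bash
python3 -m jog '[[0.4,0.5,0,0,1],[0.4,0.5,0,0,1],[0.4,0.5,0,0,1],[0.4,0.5,0,0,1],[0.4,0.5,0,0,1],[0.4,0.5,0,0,1],[0.4,0.5,0,0,1],[0.4,0.5,0,0,1],[0,0,0,0,1],[0,0,0,0,1]]'
python3 - <<'E'
from h import *
s=r.read_state();print(s['ft_force'],s['torque'])
snap('wrist','w4')
c=load('w4')['pixels'][120:350,160:480,::-1];cv2.imwrite('pics/w4c.png',cv2.convertScaleAbs(cv2.resize(c,None,fx=2.5,fy=2.5),alpha=1.6,beta=20))
E
```

```text
time: 10.3
ee_pos: [0.6299, 0.0453, 0.0815]
eef_rot: [0.986, -0.168, -0.011, -0.0]
ft_force: [-0.6, 1.9, 3.0]
width: 0.0006
[-0.58920664  1.92183125  2.99793398] [ 0.41864733  0.27763429 -0.04008332]
```

View pics/w4c.png

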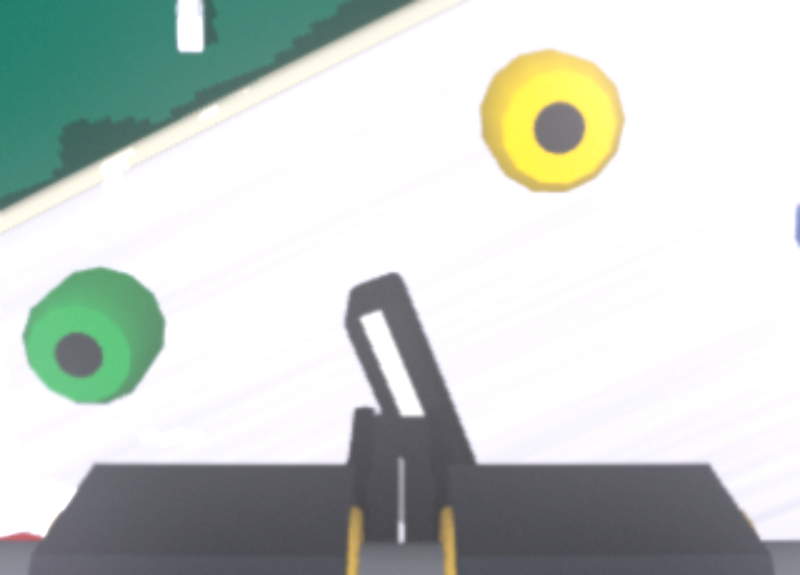

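```bash
cat >> h.py <<'E'
P=np.array([.5612,.0369])
def ang(c,u,v,z=.084):
    x=plane(c,u,v,z)[:2]-P;return np.arctan2(x[1],x[0]),np.hypot(*x)
E
python3 - <<'E'
from h import *
w=load('w4');a,R=ang(w,308.8,246);print(a,R)
b=np.array(r.read_state()['ee_pos'][:2])-P;print('tcp offset',b[1]*np.cos(a)-b[0]*np.sin(a),'r',b@[np.cos(a),np.sin(a)])
E
```

```text
0.03147090404251784 0.09988617620172063
tcp offset 0.006303121708244603 r 0.0689358684684204
```

```bash
python3 -m jog '[[0,0,-1,0,1],[0,0,-1,0,1],[-0.4,-0.8,0,0,1],[-0.4,-0.8,0,0,1],[-0.4,-0.8,0,0,1],[-0.2,-0.4,0,0,1],[0,0,1,0,1],[0,0,1,0,1],[0,0,0,0,1],[0,0,0,0,1]]'
python3 -m jog '[[0,0,0.2,0,1],[0,0,0.2,0,1],[0,0,0.2,0,1],[0,0,0.1,0,1],[0,0,0.1,0,1],[0,0,0,0,1],[0,0,0,0,1],[0,0,0,0,1],[0,0,0,0,1],[0,0,0,0,1]]'
```

```text
time: 11.35
ee_pos: [0.6242, 0.0803, 0.08]
eef_rot: [0.986, -0.166, -0.012, 0.0]
ft_force: [-0.0, -0.4, 0.0]
width: 0.0007
time: 12.35
ee_pos: [0.6245, 0.0793, 0.0718]
eef_rot: [0.986, -0.167, -0.011, 0.0]
ft_force: [-0.1, -0.3, 0.6]
width: 0.0002
```

```bash
python3 -m jog '[[0,0,0.15,0,1],[0,0,0.15,0,1],[0,0,0.15,0,1],[0,0,0,0,1],[0,0,0,0,1],[0,0,0,0,1],[0,0,0,0,1],[0,0,0,0,1],[0,0,0,0,1],[0,0,0,0,1]]'
python3 - <<'E'
from h import *
s=r.read_state();print(s['ft_force'],s['torque'])
snap('wrist','w5');snap('side','s5')
w=load('w5');st=s
from scipy.spatial.transform import Rotation as R
X=R.from_quat(st['eef_rot']).as_matrix();e=np.array(st['ee_pos'])
print(rel([.629,.035,.066]))
E
```

```text
time: 13.35
ee_pos: [0.6244, 0.0793, 0.067]
eef_rot: [0.986, -0.167, -0.011, 0.0]
ft_force: [0.1, 0.7, 0.8]
width: 0.0008
[0.08745126 0.66501931 0.76948261] [ 0.07362151 -0.05204642  0.02265642]
(array([1.89, 4.04, 0.07]), 'yaw', -0.336, 'pos', array([0.6245, 0.0793, 0.0669]), 'F', array([0.12, 1.25, 0.88]))
```

```bash
python3 -m jog '[[0.2,0.4,0,0,1],[0.2,0.4,0,0,1],[0.2,0.4,0,0,1],[0.2,0.4,0,0,1],[0.2,0.4,0,0,1],[0.2,0.4,0,0,1],[0.2,0.4,0,0,1],[0.2,0.4,0,0,1],[0,0,0,0,1],[0,0,0,0,1]]'
python3 - <<'E'
from h import *
s=r.read_state();print(s['ft_force'],s['torque'])
snap('wrist','w6')
c=load('w6')['pixels'][60:310,160:480,::-1];cv2.imwrite('pics/w6c.png',cv2.convertScaleAbs(cv2.resize(c,None,fx=2.4,fy=2.4),alpha=1.6,beta=20))
E
```

```text
time: 14.45
ee_pos: [0.629, 0.0411, 0.0666]
eef_rot: [0.986, -0.167, -0.012, -0.0]
ft_force: [-0.1, 2.0, 0.5]
width: 0.0006
[-0.09963666  2.03552415  0.46289065] [0.45265636 0.16807375 0.05139985]
```

View pics/w6c.png

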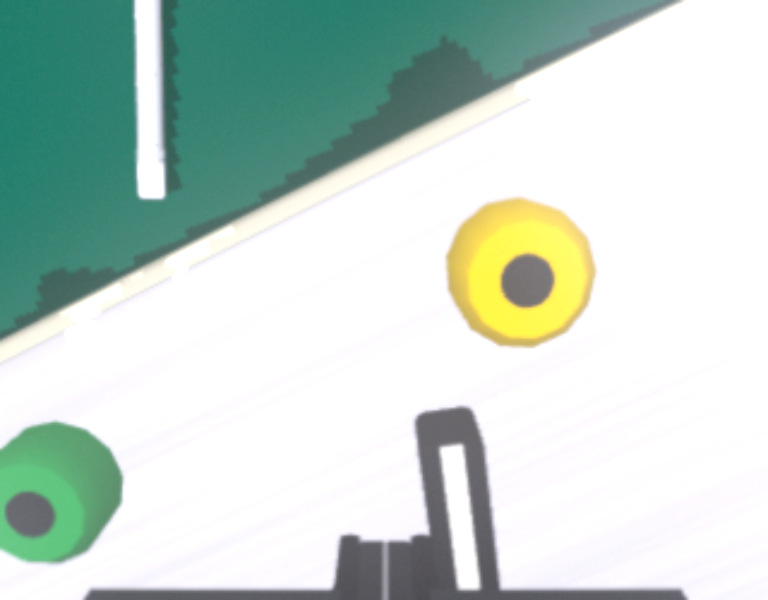

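```bash
cat >> h.py <<'E'
def line(c):
    # white line on pointer: white component surrounded by black; fit axis on z=.084
    g=cv2.cvtColor(c['pixels'],cv2.COLOR_RGB2GRAY);m=(g>95).astype(np.uint8);m[306:]=0
    n,l,s,ce=cv2.connectedComponentsWithStats(m);best=None
    for i in range(1,n):
        if 60<s[i,4]<3000:
            ys,xs=np.where(l==i);p=np.array([plane(c,u,v,.084)[:2] for u,v in zip(xs,ys)])
            q=p-p.mean(0);U=np.linalg.svd(q,full_matrices=False)[2][0];U*=np.sign(U[0]);d=p.mean(0)-P;rr=np.hypot(*d)
            if rr<.1: print('comp',s[i],'r',rr.round(4),'ang centroid',np.arctan2(d[1],d[0]).round(4),'ang axis',np.arctan2(U[1],U[0]).round(4))
    y=blob(c,(0,0,640,300),C['yellow']);print('yellow',y,ang(c,*y[0],.064))
    k=blob(c,tuple(int(t) for t in(*(y[0]-25),*(y[0]+25))),lambda h,s,v:v<70);print('hole',k,ang(c,*k[0],.068))
E
python3 -c "
from h import *
w=load('w6');print(ang(w,347.9,245));line(w)"
```

```text
(np.float64(-0.19143026732106394), np.float64(0.10049569099001039))
comp [343 245  17  61 605] r 0.0863 ang centroid -0.1889 ang axis -0.1925
yellow (array([375.49309334, 172.43993303]), np.int32(2389)) (np.float64(-0.3277160663267485), np.float64(0.1273621052835285))
hole (array([379.2476489 , 176.61442006]), np.int32(319)) (np.float64(-0.3366930684205754), np.float64(0.12607436198026314))
```

```bash
python3 -m jog '[[0,0.2,0,0,1],[0,0.2,0,0,1],[0,0.2,0,0,1],[0,0.2,0,0,1],[0,0,0,0,1],[0,0,0,0,1],[0,0,0,0,1],[0,0,0,0,1],[0,0,0,0,1],[0,0,0,0,1]]'
python3 -c "
from h import *
line(snap('wrist','w7'))"
```

```text
time: 15.5
ee_pos: [0.6271, 0.0337, 0.067]
eef_rot: [0.986, -0.167, -0.011, -0.001]
ft_force: [1.6, 1.0, -0.9]
width: 0.0005
comp [349 244  10  62 598] r 0.0864 ang centroid -0.2901 ang axis -0.295
yellow (array([359.60387695, 173.83817952]), np.int32(2373)) (np.float64(-0.3308166416709289), np.float64(0.12732468075847386))
hole (array([361.96636086, 177.89296636]), np.int32(327)) (np.float64(-0.3361309767060009), np.float64(0.12609088409564215))
```

```bash
python3 -m jog '[[0,0.1,0,0,1],[0,0.1,0,0,1],[0,0.1,0,0,1],[0,0,0,0,1],[0,0,0,0,1],[0,0,0,0,1],[0,0,0,0,1],[0,0,0,0,1],[0,0,0,0,1],[0,0,0,0,1]]'
python3 -c "
from h import *
line(snap('wrist','w8'))"
```

```text
time: 16.55
ee_pos: [0.6263, 0.0308, 0.0671]
eef_rot: [0.986, -0.167, -0.01, -0.001]
ft_force: [0.5, 1.3, -1.2]
width: 0.0003
comp [350 244  12  62 615] r 0.0863 ang centroid -0.3313 ang axis -0.3342
yellow (array([353.39332488, 174.13814956]), np.int32(2367)) (np.float64(-0.33169187195642064), np.float64(0.1273253210635569))
hole (array([355.36170213, 178.18541033]), np.int32(329)) (np.float64(-0.33609901610676807), np.float64(0.12609490851448152))
```

```bash
python3 -m jog '[[0,-0.3,0,0,1],[0,-0.5,0,0,1],[0,-0.6,0,0,1],[0,-0.6,0,0,1],[0,0,-1.5,0,1],[0,0,-2.5,0,1],[0,0,-2.5,0,1],[0,0,-2.5,0,1],[0,0,0,0,1],[0,0,0,0,1]]'
python3 -c "
from h import *
line(snap('wrist','w9'));print(rel([.520,-.3127,.16]))"
```

```text
time: 17.6
ee_pos: [0.6348, 0.0514, 0.1648]
eef_rot: [0.986, -0.166, -0.011, -0.0]
ft_force: [0.3, -0.2, -0.0]
width: 0.0006
comp [367 199  12 107 688] r 0.0622 ang centroid -0.3296 ang axis -0.3366
yellow (array([371.52053274, 156.42064373]), np.int32(901)) (np.float64(-0.32690912713211284), np.float64(0.12725470606780953))
hole (array([371.98275862, 159.25862069]), np.int32(58)) (np.float64(-0.32557365014467765), np.float64(0.1256764473956904))
(array([ 1.06, 38.19,  0.59]), 'yaw', -0.334, 'pos', array([0.6351, 0.0516, 0.165 ]), 'F', array([-0.12,  0.31,  0.65]))
```

```bash
python3 -m jog '[[0.1,3,0,0,1],[0.1,4,0,0,1],[0.1,4,0,0,1],[0.1,4,0,0,1],[0.1,4,0,0,1],[0.1,4,0,0,1],[0.1,4,0,0,1],[0.1,4,0,0,1],[0.1,3,0,0,1],[0,0,0,0,1]]'
python3 - <<'E'
from h import *
c=snap('wrist','w10');print(rel([.520,-.3127,.12]));print(proj(c,[.52,-.3127,.07]))
k=blob(c,(0,0,640,306),C['green']);print(k,[plane(c,*k[0],z) for z in(.066,.07)])
E
```

```text
time: 18.65
ee_pos: [0.5238, -0.2829, 0.1581]
eef_rot: [0.986, -0.164, -0.017, -0.001]
ft_force: [-0.1, -0.5, 0.4]
width: 0.0006
(array([0.72, 3.2 , 3.78]), 'yaw', -0.327, 'pos', array([ 0.5247, -0.2805,  0.158 ]), 'F', array([ 0.53,  0.27, -0.06]))
(np.float64(360.2623773817754), np.float64(235.69537633967212))
(array([359.13600526, 233.1911958 ]), np.int32(1522)) [array([ 0.52071544, -0.31249395,  0.066     ]), array([ 0.52209845, -0.31248153,  0.07      ])]
```

```bash
python3 -m jog '[[0.4,1,0,0,1],[0.4,1,0,0,1],[0,0.8,0,0,1],[0,0.2,1,0,1],[0,0,1.5,0,1],[0,0,1.5,0,1],[0,0,1,0,1],[0,0,0.5,0,1],[0,0,0,0,1],[0,0,0,0,1]]'
python3 -c "
from h import *
c=snap('wrist','w11');print(rel([.521,-.3125,.075]))
k=blob(c,(0,0,640,306),C['green']);print(k)"
```

```text
time: 19.7
ee_pos: [0.5217, -0.3066, 0.0952]
eef_rot: [0.987, -0.159, -0.019, -0.004]
ft_force: [0.2, -0.8, -0.3]
width: 0.0003
(array([0.19, 0.58, 2.03]), 'yaw', -0.319, 'pos', array([ 0.5218, -0.3067,  0.0954]), 'F', array([0.25, 0.66, 0.16]))
(array([331.88426667, 271.4528    ]), np.int32(1875))
```

View pics/w11.png

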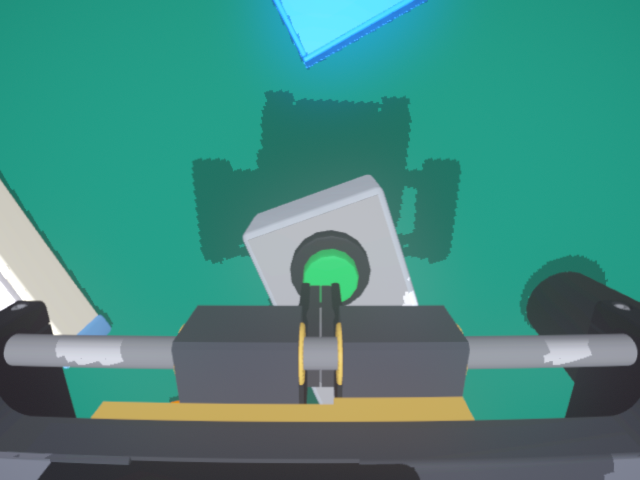

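```bash
python3 -m jog '[[0.2,0.3,0,0,1],[0,0.2,0,0,1],[0,0,0.5,0,1],[0,0,0.5,0,1],[0,0,0.4,0,1],[0,0,0.2,0,1],[0,0,0.2,0,1],[0,0,0,0,1],[0,0,0,0,1],[0,0,0,0,1]]'
python3 -c "
from h import *
print(rel([.521,-.3125,.075]))"
```

```text
time: 20.75
ee_pos: [0.5223, -0.3128, 0.0771]
eef_rot: [0.987, -0.159, -0.017, -0.004]
ft_force: [-0.8, 0.2, 0.4]
width: 0.0004
(array([-0.12,  0.02,  0.22]), 'yaw', -0.319, 'pos', array([ 0.5223, -0.3128,  0.0771]), 'F', array([-0.82,  0.2 ,  0.39]))
```

```bash
python3 -m jog '[[0,0,0.2,0,1],[0,0,0.2,0,1],[0,0,0.2,0,1],[0,0,0.2,0,1],[0,0,0,0,1],[0,0,0,0,1],[0,0,0,0,1],[0,0,0,0,1],[0,0,0,0,1],[0,0,0,0,1]]'
```

```text
time: 21.75
ee_pos: [0.5224, -0.3128, 0.0694]
eef_rot: [0.987, -0.159, -0.017, -0.003]
ft_force: [-0.1, 0.6, 2.0]
width: 0.0007
```

```bash
python3 -m jog '[[0,0,0.2,0,1],[0,0,0.2,0,1],[0,0,0,0,1],[0,0,0,0,1],[0,0,0,0,1],[0,0,0,0,1],[0,0,0,0,1],[0,0,0,0,1],[0,0,0,0,1],[0,0,0,0,1]]'; python3 -m jog '[[0,0,0.2,0,1],[0,0,0,0,1],[0,0,0,0,1],[0,0,0,0,1],[0,0,0,0,1],[0,0,0,0,1],[0,0,0,0,1],[0,0,0,0,1],[0,0,0,0,1],[0,0,0,0,1]]'
```

```text
time: 22.75
ee_pos: [0.5225, -0.3129, 0.0658]
eef_rot: [0.987, -0.159, -0.016, -0.003]
ft_force: [-0.9, 0.3, 3.6]
width: 0.0002
time: 23.75
ee_pos: [0.5225, -0.3129, 0.064]
eef_rot: [0.987, -0.159, -0.016, -0.003]
ft_force: [-0.7, 1.0, 4.6]
width: 0.0007
```

```bash
python3 -m jog '[[0,0,0.2,0,1],[0,0,0,0,1],[0,0,0,0,1],[0,0,0,0,1],[0,0,0,0,1],[0,0,0,0,1],[0,0,0,0,1],[0,0,0,0,1],[0,0,0,0,1],[0,0,0,0,1]]'; python3 -m jog '[[0,0,0.15,0,1],[0,0,0.15,0,1],[0,0,0,0,1],[0,0,0,0,1],[0,0,0,0,1],[0,0,0,0,1],[0,0,0,0,1],[0,0,0,0,1],[0,0,0,0,1],[0,0,0,0,1]]'
```

```text
time: 24.75
ee_pos: [0.5225, -0.3129, 0.0636]
eef_rot: [0.987, -0.159, -0.016, -0.003]
ft_force: [-1.4, 0.9, 5.6]
width: 0.0005
time: 25.75
ee_pos: [0.5225, -0.3129, 0.0638]
eef_rot: [0.987, -0.159, -0.016, -0.003]
ft_force: [-1.4, -0.2, 4.0]
width: 0.0003
```

```bash
python3 -m jog '[[0,0,0.2,0,1],[0,0,0.2,0,1],[0,0,0.2,0,1],[0,0,0.2,0,1],[0,0,0.2,0,1],[0,0,0.2,0,1],[0,0,0.2,0,1],[0,0,0.2,0,1],[0,0,0.2,0,1],[0,0,0.2,0,1]]'
```

```text
time: 26.75
ee_pos: [0.5227, -0.313, 0.0631]
eef_rot: [0.987, -0.16, -0.015, -0.0]
ft_force: [-8.5, 4.9, 22.9]
width: 0.0004
```

Fully bottomed: 23 N with no further travel. Now I'll release and look over the scene.

```bash
python3 -m jog '[[0,0,-0.3,0,1],[0,0,-0.5,0,1],[0,0,-1,0,1],[0,0,-2,0,1],[0,0,-3,0,1],[0,0,-3,0,1],[0,0,-3,0,1],[0,-2,0,0,1],[0,0,0,0,1],[0,0,0,0,1]]'
python3 - <<'E'
from h import *
t0=load('top0');s0=load('side0');t=snap('top','t9');s=snap('side','s9')
a=blob(t,(372,228,402,250),C['green']);print('green top',a)
for n,bx in(('yellow',(374,202,393,218)),):print(blob(s,bx,C[n]))
o=np.zeros((600,800,3),np.uint8)
A=cv2.resize(t['pixels'][110:350,130:450,::-1],(400,300),interpolation=2);o[:300,:400]=A
A=cv2.resize(t0['pixels'][110:350,130:450,::-1],(400,300),interpolation=2);o[:300,400:]=A
A=cv2.resize(s['pixels'][90:390,180:580,::-1],(400,300),interpolation=2);o[300:,:400]=A
A=cv2.resize(s['pixels'][150:270,290:450,::-1],(400,300),interpolation=2);o[300:,400:]=A
cv2.imwrite('pics/end.png',o);print(rel([0,0,0]))
E
```

```text
time: 27.75
ee_pos: [0.5328, -0.2947, 0.1972]
eef_rot: [0.987, -0.16, -0.015, -0.001]
ft_force: [0.5, 0.0, -0.4]
width: 0.0006
green top None
(array([386.08, 212.2 ]), np.int32(25))
(array([-59.19, -11.16,  21.47]), 'yaw', -0.321, 'pos', array([ 0.5326, -0.2942,  0.1965]), 'F', array([-0.71,  0.9 , -0.69]))
```

View pics/end.png

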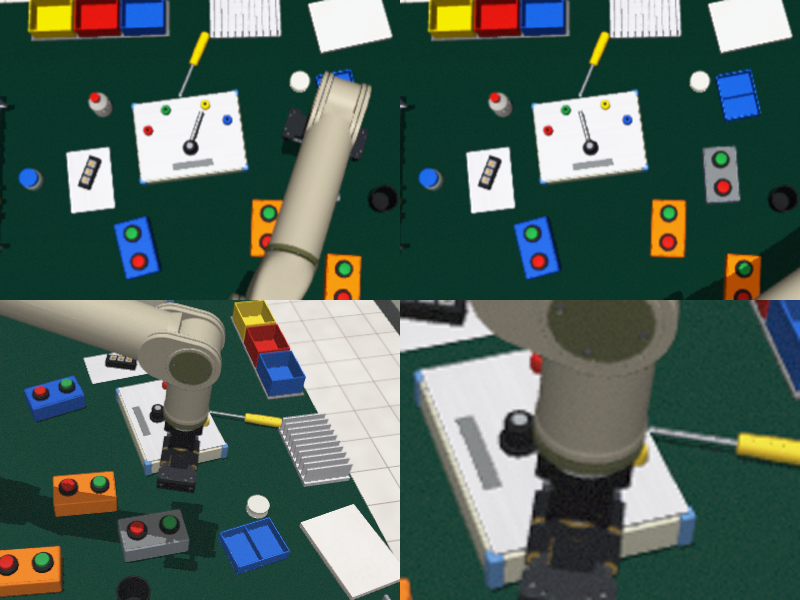

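```bash
python3 -c "
from h import *
print(ang(load('t9'),292.6,199.6));print(r.close_job())"
```

```text
(np.float64(-0.4079091538805359), np.float64(0.09769568939312202))
the job is handed in; nothing more can be done
None
```

The pointer is on yellow, the green button was then pressed fully down and released, and the job is handed in at about 28 s of the 51 s allowed.

**Pointer:** I pushed the arm round on its side with the closed fingertips. The closed fingertips turned out to sit about 2 cm higher than `r.tip_extent` says. So the first pass went over the arm without moving it. The second dragged it part of the way by rubbing along its top with about 3 N. I then lowered the tool and pushed properly on the side.

After I backed off, the wrist camera put the pointer's line at -0.337 rad in the world frame. The yellow socket was at -0.336 rad in the two closer views before that. In that last view, from higher up, the socket read -0.326 rad.

**Button:** The green button's spring force rose to about 5 N. Travel then stopped, and a firmer push reached 23 N with no further movement. I raised the tool clear afterwards. The red button was never touched.

**Last checks:**
- **Scene:** The loose things I could see in the final pictures looked unmoved. The arm partly hid the tray from above.
- **Button up:** The automatic check for the green button in the top view found nothing because the arm covered it. I have no measurement that it came back up. The tool was well clear of it and the force was near zero.
- **Disagreement:** A rough hand-read of the pointer tip from the distant top view gave -0.41 rad. That is about 7 mm off at the tip, or two pixels, so I trusted the close wrist measurement instead.

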